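# Slide the siphon bottle home into its bay

## Robot

A 6-joint arm with a two-finger parallel gripper is mounted at the origin on a cart in front of the work surface, level with it; the furniture and walls round the work are solid. World frame = base frame: x ahead of the robot, y to its left, z up, the work surface at z = 0. Lengths are in m, angles in rad, forces in N, time in s.
With the tool pointing down it reaches from about 0.25 to 0.8 m from the base axis. Payload 8.5 kg.
Tool frame: the origin (TCP) lies midway between the tips of the shut fingers; the grasp point (between the pads) lies 19 mm behind it; z points along the fingers, y is the line along which they close (so a half turn about z gives the same grasp; the last joint's range is limited). The gripper opens to 85 mm and grips with 20 to 120 N. Pads are 22 mm wide; open, the fingers measure 114 mm over their backs; the gripper's body (76 mm by 85 mm) begins 54 mm behind the grasp point. The pads swing forward as they close: fully open they stand 13 mm farther back than shut.
Start: joints at [-1.157, 0.238, -0.013, 1.319, 0, 1.571], TCP at [0.211, -0.481, 0.231] pointing down, gripper open.
Joint ranges: [-2.66, 2.66], [-1.03, 1.9], [-1.14, 1.46], [-1.82, 2.27], [-1.45, 1.34], [-3.14, 3.14]. Speed limits (rad/s): [2.22, 2.22, 2.79, 3.14, 3.14, 3.14].

## Interface

Orientations are given as a unit quaternion [x, y, z, w].
In Python, from rig import manip, fingers, kinematics, read_state, get_image, camera_info, hand_in gives the robot as it stands. Calls block until the motion is done:
- manip.goto(position, orientation): joint-space move of the TCP to a pose.
- manip.move_l(position, feed=0.15, rot=None): straight line of the TCP; rot=None keeps the orientation; feed is the mean speed in m/s.
- manip.set_joints(angles): joint-space move.
- fingers.command_gripper(opening, grasp_force=None): finger opening in m; grasp_force is the grip in N (None keeps the last); returns when the fingers have stopped.
- manip.pause(seconds).
- kinematics.solve_ik(position, orientation): joint angles nearest the present ones, or None.
- read_state(): the state.
- get_image(name): name is "scene" or "top" or "wrist"; returns the picture (384x512x3 uint8, red, green, blue); there is no depth.
- camera_info(name): a dict with "intrinsics" (3x3 intrinsics, pixels), "extrinsics" (4x4, takes a point from camera to world coordinates); the wrist camera has in their place "mount" (4x4, takes a point from camera to tool coordinates, whose origin is the TCP and whose axes are the flange's). Camera axes: x right, y up, looking along -z (the intrinsics and any distortion apply to the point x, -y, -z); pixel columns grow to the right and rows downward; lengths in m; the calibration is good to about 2 mm. A picture is of the moment at which its call begins: read the wrist's pose just before it. camera_info takes no time and is no camera call.
A pose or a line that the arm cannot do raises manip.MotionError and nothing moves.
- hand_in(): hands the job in; it is judged then, once.
The state is a dict: "time": time; "qpos": joint angles; "dq": joint speeds; "effort": joint torques, N m; "ee_pos": TCP position; "tool_rot": TCP orientation; "wrist_force": force on the tool from outside, world axes, zero at the start; "torque": the same for the moment, N m; "grip_width": finger opening in m; "grasp_force": force on a finger pad.
Only numpy, scipy, OpenCV 4.12 (cv2) and the standard library are available. Lean on these libraries where they do the work, as an engineer would, in place of code of your own. Each camera call takes 0.05 s, during which the arm holds its last target. There are 200 camera calls.

## Task

The tall siphon bottle has been left out at the front of the counter. Without gripping or lifting it, push it gently with the fingers low on its body, so that it slides upright over the counter into the wooden bay behind it, until it stands fully home against the bay's back board; then leave it standing there. Do not touch it above half its height, and leave the other things where they are.

Things in the scene. Friction and masses are not known exactly. Their poses are not given: they have to be found in the camera images.
- bottle: The tall siphon bottle to push: round, amber, 101 mm across up to about 150 mm high, then a neck with a dark metal head; 320 mm tall, 0.5 to 0.8 kg, loose. It stands nearer to the robot than the bay, nothing between. Pushed up to about 65 mm above the counter (3 to 15 N) it slides, from about 85 mm up it tips. Origin at the centre of its underside, z up; its yaw does not matter.
- bay: Wooden bottle bay fixed to the counter, no floor. Origin at counter height = the bottle's centre when fully home. +x points to the back board (82 mm high, face at x = 52 mm); open to -x, roughly towards the robot. Side walls 22 mm high, 12 mm thick, inner faces at y = +-64 mm, from the board to x = -45 mm, then lips flared outwards by 30 degrees to x = -68, y = +-88 mm at the outermost.
- short_bottle: Bystander: a similar amber siphon bottle, shorter (282 mm tall, 103 mm in diameter), loose, behind the cutlery tray to the left of the bay. Origin at the centre of its underside. Leave it alone.
- stirrer_glass: Bystander: thick glass tumbler full of wooden stirrers, about 105x97x152 mm, loose, behind the cutlery tray. Origin at the centre of its underside. Leave it alone.
- spoon: Bystander: steel teaspoon 124x25x8 mm lying loose along the right edge of the counter, right of the tall bottle, its long way along its x. Origin on the underside at its middle. Leave it alone.

How it is judged:
By the outcome, as a careful person would: the job done as asked, in the order asked, and still so for the second after the job is handed in, with the robot touching nothing.
It also fails if it takes over 48 s, if anything falls off the work surface, if the arm or the gripper's body presses on something with over 40 N, if the wrist force passes 120 N, or if a joint passes its speed limit or range.

## Working session

There is one attempt and no reset: what is moved stays moved. The work goes in short steps, each a Python script; the robot and the scene stay as the last script left them, time stands still between calls to the robot, and variables do not carry over. Pictures are saved under pics/ and viewed, at most 10 in all, crops included, and the job is handed in when it is done.

```bash
mkdir -p pics; python3 - <<'E'
from rig import *
import cv2,numpy as np
for n in("scene","top"):
    cv2.imwrite(f"pics/{n}0.png",get_image(n)[:,:,::-1]); c=camera_info(n); print({k:np.round(v,4).tolist() if not isinstance(v,str) else v for k,v in c.items()})
s=read_state();print(s["time"],s["tool_rot"],s["ee_pos"])
E
```

```text
{'intrinsics': [[475.8546, 0.0, 255.2234], [0.0, 475.8546, 187.1785], [0.0, 0.0, 1.0]], 'extrinsics': [[0.7141, 0.4604, -0.5274, -0.0996], [-0.6997, 0.4447, -0.5591, -0.9092], [-0.0229, 0.7683, 0.6397, 0.8255], [0.0, 0.0, 0.0, 1.0]]}
{'intrinsics': [[422.5799, 0.0, 258.7574], [0.0, 422.5799, 198.2878], [0.0, 0.0, 1.0]], 'extrinsics': [[-0.0842, 0.8197, -0.5665, 0.0143], [-0.9964, -0.0629, 0.0569, -0.1488], [0.011, 0.5693, 0.8221, 0.7909], [0.0, 0.0, 0.0, 1.0]]}
0.1 [ 9.78672104e-01  2.05427655e-01 -1.35217691e-04 -6.11237450e-04] [ 0.21095607 -0.48036384  0.23075428]
```

View pics/scene0.png

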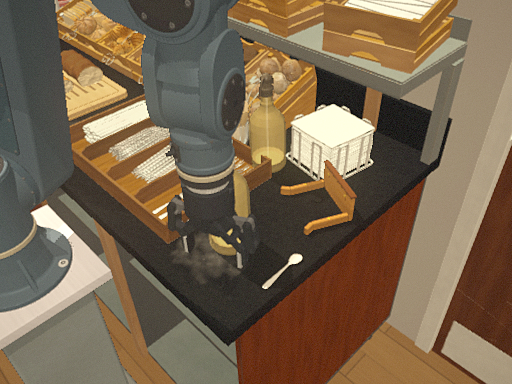

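View pics/top0.png

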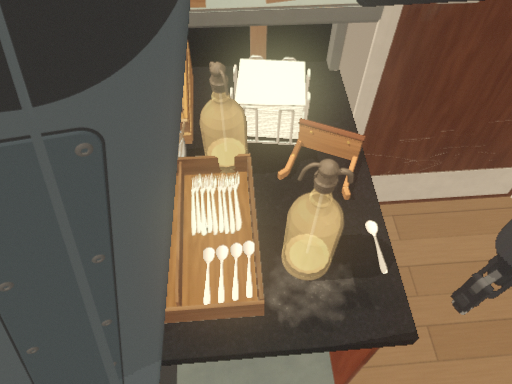

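The top view shows the bottle base at about (307,258), the bay board at (330,140), bay wall ends at (283,176) and (348,193), and the spoon at (376,245). I'll enlarge it to pick pixels.

```bash
python3 - <<'E'
import cv2
a=cv2.imread("pics/top0.png")[105:285,255:405]
cv2.imwrite("pics/t1.png",cv2.resize(a,None,fx=3.3,fy=3.3,interpolation=2))
a=cv2.imread("pics/scene0.png")[150:300,200:370]
cv2.imwrite("pics/s1.png",cv2.resize(a,None,fx=4,fy=4,interpolation=2))
E
```

```text
(no output)
```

View pics/t1.png

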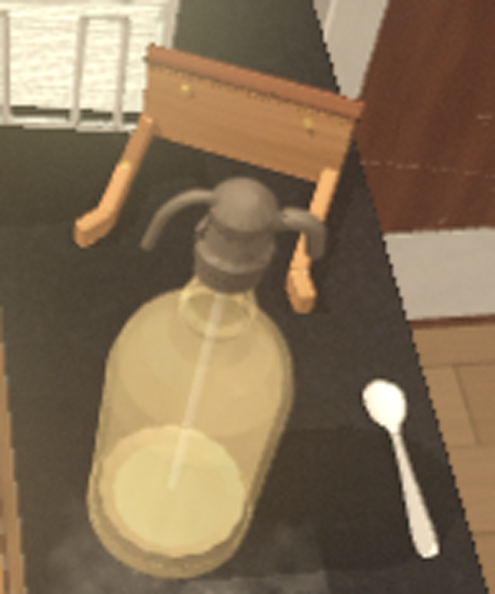

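View pics/s1.png

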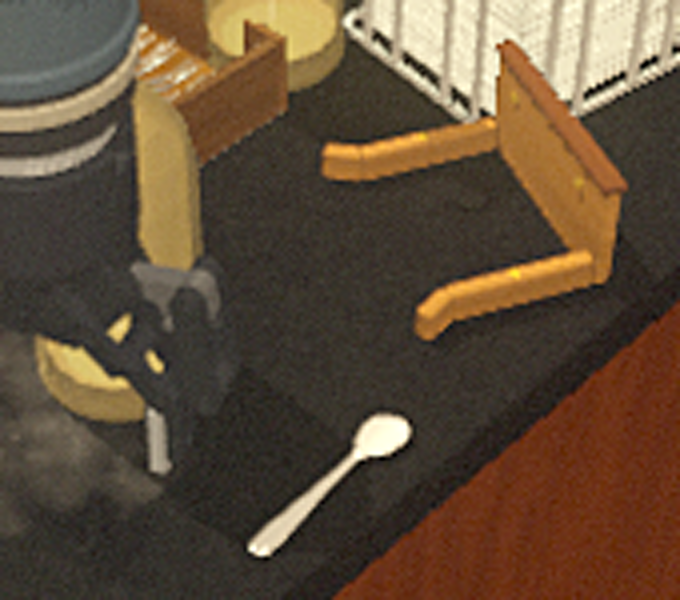

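The enlargements show clear bay features (board ends, wall tops, lip tips) and the bottle's near foot at crop (178,578). Next I cast rays onto planes.

```bash
cat > h.py <<'E'
from rig import *
import numpy as np
def ray(n,u,v,z):
    c=camera_info(n);K=np.array(c["intrinsics"]);E=np.array(c["extrinsics"])
    d=np.linalg.solve(K,[u,v,1]);d=E[:3,:3]@[d[0],-d[1],-d[2]];o=E[:3,3]
    return (o+d*(z-o[2])/d[2])[:2]
T=lambda u,v,z:ray("top",255+u/3.3,105+v/3.3,z)
S=lambda u,v,z:ray("scene",200+u/4,150+v/4,z)
E
python3 - <<'E'
from h import *
np.set_printoptions(precision=4,suppress=True)
for n,p in dict(lipL=T(82,228,.022),lipR=T(302,296,.022),lipLs=S(328,148,.022),lipRs=S(425,312,.022),
 bL=T(150,63,.082),bR=T(357,118,.082),bLs=S(503,48,.082),bRs=S(622,190,.082),
 wallLb=T(150,122,.022),wallRb=T(330,172,.022),wLbs=S(497,128,.022),wRbs=S(590,260,.022),
 botnear=T(165,578,0),left=T(88,490,0),top=T(245,190,.32),spoon1=T(385,385,0),spoon2=T(428,555,0)).items(): print(n,p)
print(camera_info("top")["extrinsics"][:3])
E
```

```text
lipL [ 0.6081 -0.2563]
lipR [ 0.5389 -0.3983]
lipLs [ 0.6124 -0.2572]
lipRs [ 0.5409 -0.4032]
bL [ 0.7046 -0.3124]
bR [ 0.6424 -0.4467]
bLs [ 0.7119 -0.3181]
bRs [ 0.6514 -0.4571]
wallLb [ 0.703  -0.3177]
wallRb [ 0.6454 -0.4407]
wLbs [ 0.7056 -0.3237]
wRbs [ 0.6454 -0.4458]
botnear [ 0.3528 -0.2795]
left [ 0.4159 -0.2395]
top [ 0.3935 -0.2882]
spoon1 [ 0.4779 -0.4461]
spoon2 [ 0.355  -0.4436]
[[-0.0842  0.8197 -0.5665  0.0143]
 [-0.9964 -0.0629  0.0569 -0.1488]
 [ 0.011   0.5693  0.8221  0.7909]]
```

```bash
cat >> h.py <<'E'
from scipy.spatial.transform import Rotation as R
def pose(c,D,head,tilt,z=.028,flip=1):
    """tool for bottle centre c, TCP D behind it, heading head, tool tilt from vertical (deg)"""
    h=np.radians(head);t=np.radians(tilt);f=np.array([np.cos(h),np.sin(h),0])
    zt=f*np.sin(t)+np.array([0,0,-np.cos(t)]); yt=flip*np.array([-f[1],f[0],0]); xt=np.cross(yt,zt)
    return np.r_[c,z]-D*f, R.from_matrix(np.c_[xt,yt,zt]).as_quat()
B=np.array([.398,-.290]);H=np.array([.630,-.358]);bx=np.array([np.cos(np.radians(-26)),np.sin(np.radians(-26))])
E
python3 - <<'E'
from h import *
for t in(25,35,45,55):
  for fl in(1,-1):
    for c,D,z in((B,.10,.13),(B,.1,.028),(B,.05,.028),(H-bx*.1,.045,.028),(H,.045,.028)):
      q=kinematics.solve_ik(*pose(c,D,-24,t,z,fl)); print(t,fl,D,z,None if q is None else np.round(q,2))
print(T(150,800,0),ray("top",280,347,0),ray("top",400,330,0),R.from_quat(read_state()["tool_rot"]).as_matrix().round(2))
E
```

```text
25 1 0.1 0.13 [-0.81 -0.2  -0.85  0.51  0.16 -0.36]
25 1 0.1 0.028 [-0.81  0.   -1.06  0.1   0.16 -0.36]
25 1 0.05 0.028 [-0.75  0.08 -0.98  0.1   0.14 -0.3 ]
25 1 0.045 0.028 [-0.57  0.27 -0.71  0.16  0.06 -0.14]
25 1 0.045 0.028 [-0.55  0.4  -0.49  0.25  0.05 -0.12]
25 -1 0.1 0.13 [-0.81 -0.2  -0.85  0.51  0.16  2.79]
25 -1 0.1 0.028 [-0.81  0.   -1.06  0.1   0.16  2.79]
25 -1 0.05 0.028 [-0.75  0.08 -0.98  0.1   0.14  2.84]
25 -1 0.045 0.028 [-0.57  0.27 -0.71  0.16  0.06  3.01]
25 -1 0.045 0.028 [-0.55  0.4  -0.49  0.25  0.05  3.02]
35 1 0.1 0.13 [-0.88 -0.27 -1.01  0.28  0.26 -0.39]
35 1 0.1 0.028 None
35 1 0.05 0.028 None
35 1 0.045 0.028 [-0.59  0.26 -0.91 -0.2   0.1  -0.14]
35 1 0.045 0.028 [-0.56  0.38 -0.68 -0.1   0.08 -0.12]
35 -1 0.1 0.13 [-0.88 -0.27 -1.01  0.28  0.26  2.75]
35 -1 0.1 0.028 None
35 -1 0.05 0.028 None
35 -1 0.045 0.028 [-0.59  0.26 -0.91 -0.2   0.1   3.  ]
35 -1 0.045 0.028 [-0.56  0.38 -0.68 -0.1   0.08  3.03]
45 1 0.1 0.13 None
45 1 0.1 0.028 None
45 1 0.05 0.028 None
45 1 0.045 0.028 [-0.6   0.34 -1.1  -0.65  0.13 -0.13]
45 1 0.045 0.028 [-0.57  0.42 -0.87 -0.5   0.11 -0.11]
45 -1 0.1 0.13 None
45 -1 0.1 0.028 None
45 -1 0.05 0.028 None
45 -1 0.045 0.028 [-0.6   0.34 -1.1  -0.65  0.13  3.01]
45 -1 0.045 0.028 [-0.57  0.42 -0.87 -0.5   0.11  3.03]
55 1 0.1 0.13 None
55 1 0.1 0.028 None
55 1 0.05 0.028 None
55 1 0.045 0.028 None
55 1 0.045 0.028 [-0.58  0.56 -1.04 -0.98  0.14 -0.1 ]
55 -1 0.1 0.13 None
55 -1 0.1 0.028 None
55 -1 0.05 0.028 None
55 -1 0.045 0.028 None
55 -1 0.045 0.028 [-0.58  0.56 -1.04 -0.98  0.14  3.05]
[ 0.2224006  -0.25181699] [ 0.22619835 -0.21454069] [ 0.23894805 -0.44299035] [[ 0.92  0.4  -0.  ]
 [ 0.4  -0.92  0.  ]
 [-0.   -0.   -1.  ]]
```

```bash
python3 - <<'E'
from h import *
for head in(-30,-24,-17,-9):
  for z in(.028,.038,.045):
   r=[]
   for D in(.08,.05,.03,0,-.05):
    ok=[t for t in range(24,50) if kinematics.solve_ik(*pose(B,D,head,t,z)) is not None]; r.append(max(ok,default=0))
   print(head,z,r)
E
```

```text
-30 0.028 [30, 32, 34, 37, 42]
-30 0.038 [31, 33, 35, 38, 43]
-30 0.045 [31, 34, 36, 39, 43]
-24 0.028 [31, 33, 35, 38, 43]
-24 0.038 [32, 34, 36, 39, 44]
-24 0.045 [33, 35, 37, 39, 44]
-17 0.028 [33, 36, 37, 40, 45]
-17 0.038 [35, 37, 38, 41, 45]
-17 0.045 [35, 38, 39, 41, 46]
-9 0.028 [39, 41, 42, 44, 48]
-9 0.038 [40, 42, 43, 45, 48]
-9 0.045 [41, 43, 44, 45, 49]
```

```bash
python3 - <<'E'
from h import *
import cv2
fingers.command_gripper(.04)
p,q=pose(B,.12,-9,35,.15); print(kinematics.solve_ik(p,q)); manip.goto(p,q)
p,q=pose(B,.085,-9,38,.032); manip.move_l(p,.12,rot=q)
s=read_state();print(s["time"],s["ee_pos"],s["wrist_force"],s["grip_width"])
a=[get_image(n)[:,:,::-1] for n in("top","scene")]
a=[cv2.resize(a[0][150:320,230:400],None,fx=2.9,fy=2.9),cv2.resize(a[1][150:320,130:230],None,fx=2.9,fy=2.9)]
cv2.imwrite("pics/a.png",np.hstack(a))
E
```

```text
[-1.16165527 -0.19320184 -0.86066543  0.54401528  0.50528961 -0.91087138]
3.9083 [ 0.31412099 -0.27690464  0.03224742] [-0.24871723 -0.74585032  0.53893843] 0.040163647756625794
```

View pics/a.png

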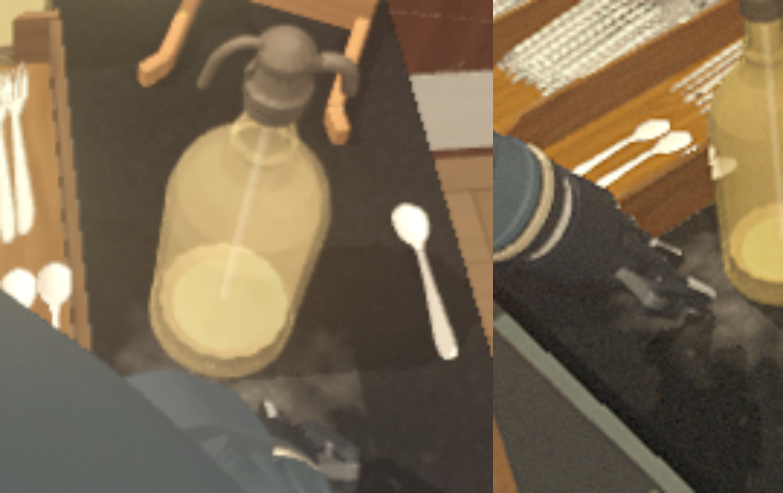

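The picture shows two finger tips right in front of the bottle (scene crop 713,290 and 680,250). I'll check their lateral alignment by ray.

```bash
python3 - <<'E'
from h import *
f=lambda u,v,z:ray("scene",130+(u-493)/2.9,150+v/2.9,z)
g=lambda u,v,z:ray("top",230+u/2.9,150+v/2.9,z)
print(f(713,290,.03),f(680,250,.03)); print(g(267,405,.03),g(355,470,.03))
print("bottle near",g(212,376,0),"left",g(150,300,0), "scene foot low",f(765,304,0))
print(pose(B,.085,-9,38,.032)[0])
import cv2
a=camera_info("top");E=np.array(a["extrinsics"]);K=np.array(a["intrinsics"])
for n in("top","scene"):
  a=camera_info(n);E=np.array(a["extrinsics"]);K=np.array(a["intrinsics"])
  for P in([.314,-.277,.032],[.317,-.257,.034],[.311,-.297,.034],[.398,-.29,0],[.398,-.29,.32]):
    c=np.linalg.inv(E)@np.r_[P,1];c=K@[c[0],-c[1],-c[2]];u,v=c[:2]/c[2]
    print(n,P,((u-230)*2.9,(v-150)*2.9) if n=="top" else ((u-130)*2.9+493,(v-150)*2.9))
E
```

```text
[ 0.32307754 -0.29220735] [ 0.33240322 -0.2396301 ]
[ 0.3180446  -0.30418157] [ 0.27013297 -0.35283434]
bottle near [ 0.3541222  -0.27581508] left [ 0.41594883 -0.23967877] scene foot low [ 0.35849656 -0.31045836]
[ 0.31404649 -0.27670307  0.032     ]
top [0.314, -0.277, 0.032] (np.float64(227.37434241020048), np.float64(412.7623546161304))
top [0.317, -0.257, 0.034] (np.float64(196.68593761769307), np.float64(409.5485255670586))
top [0.311, -0.297, 0.034] (np.float64(258.7661630533349), np.float64(413.6100212209887))
top [0.398, -0.29, 0] (np.float64(222.84336950845133), np.float64(317.4935596041553))
top [0.398, -0.29, 0.32] (np.float64(289.7844062416818), np.float64(29.266020515753258))
scene [0.314, -0.277, 0.032] (np.float64(691.3703228124855), np.float64(284.32034910502693))
scene [0.317, -0.257, 0.034] (np.float64(678.0521503670108), np.float64(267.51672051746067))
scene [0.311, -0.297, 0.034] (np.float64(704.4932802076686), np.float64(297.9694670667615))
scene [0.398, -0.29, 0] (np.float64(784.4532581349305), np.float64(265.30498667263277))
scene [0.398, -0.29, 0.32] (np.float64(757.865562691883), np.float64(-64.11020808572891))
```

```bash
python3 - <<'E'
from h import *
import cv2
P1=H-bx*.11
for c,D in((B,.052),(B+.15*(P1-B),.05),(P1-.25*(P1-B),.05)):
    p,q=pose(c,D,-9,38,.032); manip.move_l(p,.05,rot=q)
    s=read_state();print(s["time"],s["ee_pos"],s["wrist_force"])
a=[get_image(n)[:,:,::-1] for n in("top","scene")]
cv2.imwrite("pics/b0.png",a[0]);cv2.imwrite("pics/b1.png",a[1])
a=[cv2.resize(a[0][90:290,220:400],None,fx=2.2,fy=2.2),cv2.resize(a[1][90:290,160:340],None,fx=2.2,fy=2.2)]
cv2.imwrite("pics/b.png",np.hstack(a))
E
```

```text
4.8167 [ 0.34656133 -0.28146803  0.03179472] [0.13408288 0.35102027 0.23268911]
5.4083 [ 0.36869085 -0.2849174   0.03193053] [-0.15409261 -0.40515879 -0.25164366]
7.175 [ 0.44837168 -0.29698218  0.03203769] [-2.44488196  0.63794756  0.51804254]
```

View pics/b.png

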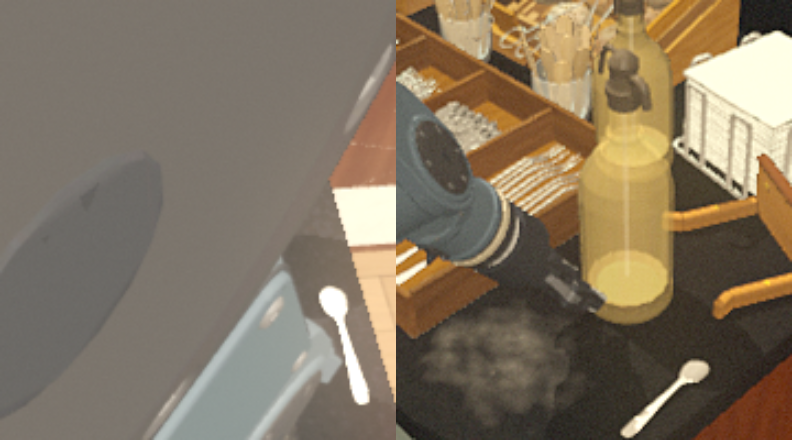

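The scene shows the bottle upright against the fingers, its foot's nearest point at crop (630,323), with the bay ahead clear and the spoon untouched.

```bash
python3 - <<'E'
from h import *
f=lambda u,v,z:ray("scene",160+(u-396)/2.2,90+v/2.2,z)
print(f(630,323,0)+.0505*np.array([.686,.727]),f(625,58,.31), read_state()["ee_pos"])
e=f(633,323,0)+.0505*np.array([.686,.727])-H
r=np.array([[bx[0],bx[1]],[-bx[1],bx[0]]]);print("bay",r@e)
print("bay TCP+.055",r@(np.array(read_state()["ee_pos"][:2])+.055*np.array([.988,-.156])-H))
E
```

```text
[ 0.5034953  -0.30372322] [ 0.49766364 -0.30894208] [ 0.44837873 -0.29701739  0.03203005]
bay [-0.13440442 -0.00777873]
bay TCP+.055 [-0.13737144 -0.00869729]
```

```bash
python3 - <<'E'
from h import *
import cv2
for d,h in((.11,-13),(.09,-20),(.07,-26),(.03,-26)):
    p,q=pose(H-bx*d,.053,h,38,.032); manip.move_l(p,.04,rot=q)
    s=read_state();print(s["time"],s["ee_pos"],s["wrist_force"])
a=get_image("scene")[:,:,::-1]
cv2.imwrite("pics/c.png",cv2.resize(a[60:260,200:380],None,fx=3,fy=3))
E
```

```text
8.2 [ 0.47966039 -0.29781791  0.03210149] [-0.05603159  0.86626881 -0.0967006 ]
8.85 [ 0.49931478 -0.3002959   0.03200096] [-0.59439089  0.7038362   0.08672927]
9.5083 [ 0.51949114 -0.30411006  0.03202869] [ 0.80558445 -0.46481609  0.06801841]
10.6583 [ 0.55552546 -0.32156266  0.03209107] [-0.33641283  0.88443608  0.29531632]
```

View pics/c.png

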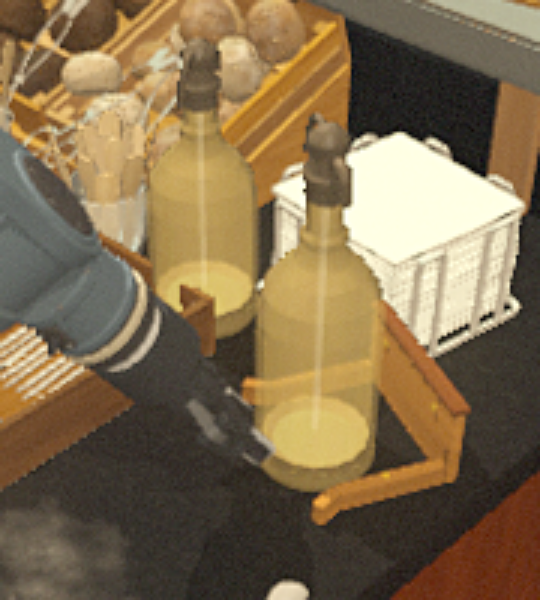

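The bottle is upright, has entered the bay between the walls (foot at crop 315,490), and has some way left to the board. Next: small steps until the force jumps.

```bash
python3 - <<'E'
from h import *
import cv2
last=0
for d in np.r_[np.arange(.02,-.0201,-.004)]:
    p,q=pose(H-bx*d,.053,-26,38,.032); manip.move_l(p,.03,rot=q)
    s=read_state();F=-np.dot(s["wrist_force"][:2],bx);print(round(d,3),s["time"],np.round(s["wrist_force"],1),round(F,1))
    if F>7: break
a=get_image("scene")[:,:,::-1]
cv2.imwrite("pics/d.png",cv2.resize(a[60:260,200:380],None,fx=3,fy=3))
E
```

```text
0.02 11.1917 [-0.3 -0.2  0.3] 0.1
0.016 11.475 [-1.1  1.  -1.2] 1.4
0.012 11.7583 [-0.7  0.2 -2.7] 0.7
0.008 12.0417 [-1.4  0.3 -1.3] 1.4
0.004 12.325 [-1.1  0.8 -0.3] 1.4
0.0 12.6083 [-1.1  0.1 -0.7] 1.1
-0.004 12.8917 [-1.2  0.1 -0.1] 1.1
-0.008 13.175 [-12.    6.1   6. ] 13.4
```

View pics/d.png

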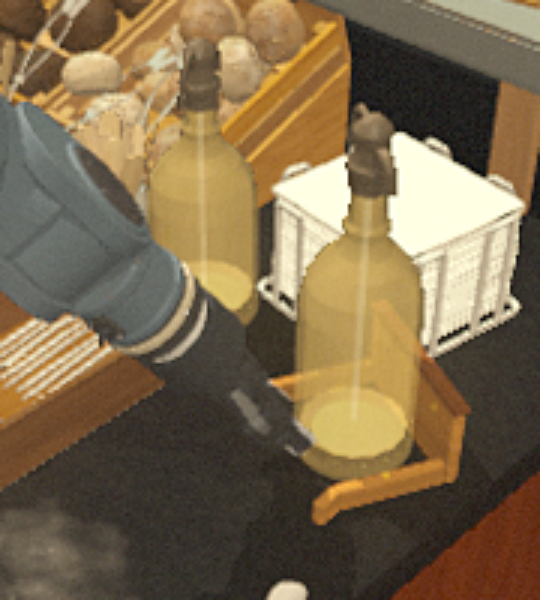

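The bottle stands upright against the board and the force jumped to 13 N, so it is home. Back off straight and check.

```bash
python3 - <<'E'
from h import *
import cv2
for D,z in((.06,.032),(.17,.032)):
    p,q=pose(H+bx*.008,D,-26,38,z); manip.move_l(p,.03 if D<.1 else .1,rot=q)
p,q=pose(H,.28,-26,30,.15); manip.move_l(p,.15,rot=q)
j=np.array(read_state()["qpos"]);j[0]=-1.2;manip.set_joints(j)
s=read_state();print(s["time"],s["wrist_force"])
a=[get_image(n)[:,:,::-1] for n in("top","scene")]
a=[cv2.resize(a[0][60:270,240:400],None,fx=2.45,fy=2.45),cv2.resize(a[1][60:270,210:370],None,fx=2.45,fy=2.45)]
cv2.imwrite("pics/e.png",np.hstack(a))
E
```

```text
17.1167 [-0.41611569  0.1439793  -0.40209494]
```

View pics/e.png

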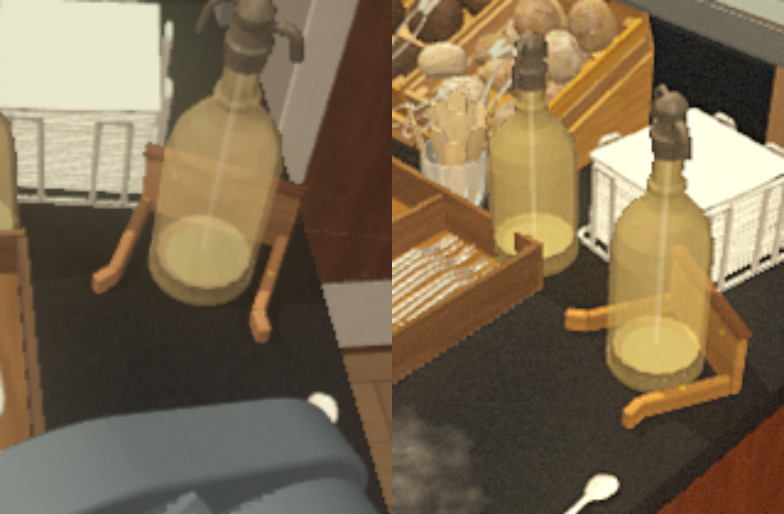

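The robot is clear. The bottle stands upright against the back board, between the side walls, and the spoon and the other things haven't moved.

```bash
python3 -c "
from rig import *
print(hand_in())"
```

```text
the job is handed in; nothing more can be done
None
```

I pushed the tall bottle low on its body into the bay until the wrist force jumped to 13 N straight against the back board. I then backed the arm off and handed the job in at about 17 s, with the bottle upright and the other things unmoved in the last pictures; no verdict came back.

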